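# Stopper the open oil bottle, bring it round to the front of the carousel and hold it there

## Robot

A 6-joint arm with a two-finger parallel gripper is mounted at the origin on a cart in front of the work surface, level with it; the furniture and walls round the work are solid. World frame = base frame: x ahead of the robot, y to its left, z up, the work surface at z = 0. Lengths are in m, angles in degrees, forces in N, time in s.
With the tool pointing down it reaches from about 0.3 to 0.85 m from the base axis. Payload 5.4 kg.
Tool frame: the origin (TCP) lies at the very end of the fingers, on their centre line; the grasp point (between the pads) lies 19 mm behind it (r.pinch_z is the distance from the TCP to the grasp point, in m); z points along the fingers, y is the line along which they close (so a half turn about z gives the same grasp; the last joint's range is limited). The gripper opens to 85 mm and grips with 20 to 120 N. Pads are 22 mm wide; open, the fingers measure 114 mm over their backs; the gripper's body (76 mm by 85 mm) begins 54 mm behind the grasp point. The pads swing forward as they close: fully open they stand 13 mm farther back than shut.
Start: joints at [-84.861, 9.076, 91.501, -0, 79.423, -12.038], TCP at [0.17, -0.549, 0.196] pointing down, gripper open.
Joint ranges: [-166.64, 166.64], [-54.1, 131.32], [10.49, 154.53], [-73.88, 253.88], [9.74, 151.15], [-171.62, 171.62]. Speed limits (degrees/s): [147.25, 147.25, 180, 180, 180, 180].

## Interface

Orientations are given as a 3x3 rotation matrix whose columns are the frame's x, y, z axes.
In Python, from cell import r gives the robot as it stands. The module is installed in compiled form; this text tells all that it offers.
- The arm moves only by the tool apply_moves, never from a script. Its argument "commands" is text: rows parted by semicolons, each of 7 numbers parted by spaces: the shift along the tool's x, y, z in mm, then the turn, a rotation vector about the tool's x, y, z in degrees, then the finger opening in mm, from 0 to 85.4. In form: x y z wx wy wz grip; .... A call has 1 to 12 rows; each row shifts and turns the commanded pose from where the row before left it, along the tool's axes as they then stand; what a row does not reach is not made up. A row lasts 1/8 s, in which the tool goes at most 62.5 mm and 10.7 degrees, less where a joint would pass 70% of its speed; a pose out of reach is approached as far as the arm can. A call with a gripper value outside its range is refused whole. The fingers move at their own pace and stop on an object; "grip_force" is the grip in N (left out, the last holds). Time passes only in rows, so rows that do not move let the fingers close. It gives the time, the measured TCP pose, the force, the opening and the grip force at its end, in the units of the state.
- r.get_obs(): the state, without advancing time (a new reading comes with each control period).
- r.read_camera(name): name is "scene" or "top"; returns the picture (480x640x3 uint8, red, green, blue); there is no depth.
- r.calibration(name): a dict with "K" (3x3 intrinsics, pixels), "distortion" ([k1, k2, p1, p2, k3] as OpenCV has them; the pictures are not rectified), "xyz" and "orientation" of the camera in the world. Camera axes: x right, y down, z forward; pixel columns grow to the right and rows downward; lengths in m; the calibration is good to about 2 mm. A picture is of the moment at which its call begins. calibration takes no time and is no camera call.
- r.finish_job(): hands the job in; it is judged then, once.
The state is a dict: "time": time; "joint_positions": joint angles; "joint_vel": joint speeds; "joint_torque": joint torques, N m; "eef_pos": TCP position; "ee_rot": TCP orientation; "ft_force": force on the tool from outside, world axes, zero at the start; "wrist_torque": the same for the moment, N m; "width": finger opening in m; "finger_force": force on a finger pad.
Only numpy, scipy, OpenCV 4.12 (cv2) and the standard library are available. Lean on these libraries where they do the work, as an engineer would, in place of code of your own. Each camera call takes 0.05 s, during which the arm holds its last target. There are 200 camera calls.

## Task

One bottle on the supply carousel has been left open. Before the carousel is turned, take the stopper that stands on the bench and set it fully home in the neck of that bottle; then turn the carousel by the cross handle on its post until the same bottle stands in the middle of the opening in the gallery rail, where it can be lifted out. The turntable runs free on a ball bearing, so finish while holding: keep the gripper closed on the handle, holding the carousel still, and leave everything else upright in its seat.

Things in the scene. Friction and masses are not known exactly. Their poses are not given: they have to be found in the camera images.
- carousel_foot: fixed foot of the carousel: plywood disc, 330 mm across, with a steel gallery rail (6 mm rod, 150 mm from the axis, top 81 mm above the bench) open at the front over 85 mm between its two end posts. The front lies towards the foot's own -x, within 0.4 rad of facing back along the world's -x. Origin: on the carousel's axis at bench height, in the left or middle of the bench
- turntable: wooden turntable, 280 mm across, top 40 mm above the bench, turning either way without stops about the foot's vertical axis (friction about 0.05 N m). Origin on the axis at bench height. Seats with 5 mm rings lie 92 mm from the axis: open bottle at its own -x, wax_tin -y, closed_bottle +x, nails +y. The open bottle starts anywhere but within 0.8 rad of the front
- carousel_handle: cross handle, fixed on top of the turntable's centre post: a level wooden dowel 82 mm long, 16 mm thick (19 mm near its ends) on a 15 mm neck. Origin: middle of the dowel, on the axis, 190 mm above the bench; the dowel runs along its own x, 45 degrees (about +z) from the turntable's x, between the seats. Nothing else on the carousel stands higher than 165 mm, the stopper once home included
- open_bottle: the open bottle, of bare metal like its neighbour: round body 60 mm in diameter, shoulder, neck of 33 mm with a 37 mm lip at the top, 104 mm tall, about 0.32 kg; it stands loose in its seat and has no stopper. Origin: centre of its underside, z up its axis
- bottle_mouth (a point): centre of the open bottle's mouth at lip height, 104 mm above its underside. The bore is 23 mm wide, straight and 36 mm deep
- stopper: loose stopper, 44 mm tall, about 0.03 kg, standing on its narrow end in the right half of the bench: cork taper 24 mm long (16 mm wide at the foot, 21 mm at the top) under a turned wooden head 28 mm across, 20 mm tall. Origin: centre of the narrow foot, z towards the head. Fully home, the head's underside sits on the bottle's lip, the foot 24 mm below the mouth
- stopper_head (a point): middle of the stopper's head, 34 mm above its foot: where to grip
- closed_bottle: the other bottle, the same shape, with its stopper already in (124 mm tall over the head), loose in the seat across from the open bottle. Origin: centre of its underside
- wax_tin: tin of 77 mm diameter, 95 mm tall, loose in its seat. Origin: centre of its underside
- nails: small round tin of nails, 66 mm in diameter, 69 mm tall, loose in its seat. Origin: centre of its underside

How it is judged (in metres and radians):
On the way, in this order (a step that is already met when the one before it is completed fails the run):
1. the stopper is fully home in the open bottle's neck and let go (z of stopper in the frame of open_bottle between 0.075 and 0.0835 m and horizontal distance between stopper and bottle_mouth below 0.004 m and angle between the z axis of stopper and the z axis of open_bottle, either way round below 0.1 rad and contact force between the fingers and stopper below 0.1 N), for 0.3 s.
2. the stoppered bottle stands in the middle of the front opening, the gripper holding the handle still (z of stopper in the frame of open_bottle between 0.075 and 0.0835 m and horizontal distance between stopper and bottle_mouth below 0.004 m and angle between the z axis of stopper and the z axis of open_bottle, either way round below 0.1 rad and x of open_bottle in the frame of carousel_foot below -0.07 m and y of open_bottle in the frame of carousel_foot between -0.01 and 0.01 m and contact force between the fingers and carousel_handle above 2 N and angular speed of carousel_handle below 0.08 rad/s), for 0.3 s.
At the end, for the whole second after the job is handed in: gripper closed on the cross handle (over 2 N), carousel still (under 0.08 rad/s), the bottle within 10 mm sideways of the middle of the front opening; stopper home (head within 3.5 mm of the lip, 4 mm of centre, 0.1 rad of upright in the neck); all bottles and tins upright (0.2 rad) in their seats (all of step 2 and z of each of open_bottle, wax_tin, closed_bottle, nails in the frame of turntable below 0.052 m and angle between each of open_bottle, wax_tin, closed_bottle, nails's own z axis and vertical below 0.2 rad and horizontal distance between each of open_bottle, wax_tin, closed_bottle, nails and turntable below 0.105 m); the arm keeps its last pose, push and grip.
It fails at once if the bottle is carried round (more than 30 mm) while its stopper is not home (distance of open_bottle from where it was at the start of the episode above 0.03 m and not (z of stopper in the frame of open_bottle between 0.075 and 0.0835 m and horizontal distance between stopper and bottle_mouth below 0.004 m and angle between the z axis of stopper and the z axis of open_bottle, either way round below 0.1 rad)).
It fails at once if a bottle or tin on the carousel is knocked over or lifted from its seat (angle between any of open_bottle, wax_tin, closed_bottle, nails's own z axis and vertical above 0.5 rad or height (world z) of any of open_bottle, wax_tin, closed_bottle, nails above 0.07 m).
It also fails if it takes over 54 s, if anything falls off the work surface, if the arm or the gripper's body presses on something with over 40 N, if the wrist force passes 120 N, or if a joint passes its speed limit or range.

## Working session

There is one attempt and no reset: what is moved stays moved. The work goes in short steps, Python scripts to look and compute and a tool call to move; the robot and the scene stay as the last step left them, time stands still between calls to the robot, and variables do not carry over. Pictures are saved under pics/ and viewed, at most 10 in all, crops included, and the job is handed in when it is done.

Besides the shell and the picture viewer there is one more tool, called after "Call:" by a JSON object that holds its "op" and its "data". apply_moves: Moves the arm, as the interface text tells. Its arguments: {"type":"object","properties":{"commands":{"type":"string"},"grip_force":{"type":"number"}},"required":["commands"]}

```bash
mkdir -p pics; python3 - <<'E'
from cell import r
import cv2
o=r.get_obs();print(o['time'],o['eef_pos'],o['ee_rot'],o['width'],r.pinch_z)
for n in("scene","top"):
    im=r.read_camera(n);cv2.imwrite(f"pics/{n}0.png",im[:,:,::-1]);c=r.calibration(n);print(n,c)
E
```

```text
0.0 [ 0.16973988 -0.54866529  0.19527704] [[ 9.55387175e-01  2.95356254e-01 -1.70670982e-04]
 [ 2.95356021e-01 -9.55385302e-01  1.93532542e-03]
 [ 4.08553920e-04 -1.89939379e-03 -9.99998113e-01]] 0.08584107520577497 0.0187
scene {'K': array([[518.89911161,   0.        , 323.93973988],
       [  0.        , 518.89911161, 243.03779735],
       [  0.        ,   0.        ,   1.        ]]), 'distortion': array([-0.11232948,  0.        ,  0.        ,  0.        ,  0.        ]), 'xyz': array([0.24161455, 0.59356385, 0.72060437]), 'orientation': array([[-0.87078197, -0.3195224 ,  0.37368997],
       [-0.49163559,  0.55695025, -0.66940336],
       [ 0.00576265, -0.76662367, -0.64207082]])}
top {'K': array([[575.83758295,   0.        , 316.23127653],
       [  0.        , 575.83758295, 241.30112165],
       [  0.        ,   0.        ,   1.        ]]), 'distortion': array([-0.01498889,  0.        ,  0.        ,  0.        ,  0.        ]), 'xyz': array([ 0.34060572, -0.01332122,  1.28919494]), 'orientation': array([[-2.38105953e-02, -9.81810824e-01,  1.88362844e-01],
       [-9.99705337e-01,  2.42737772e-02,  1.52248783e-04],
       [-4.72175723e-03, -1.88303716e-01, -9.82099494e-01]])}
```

View pics/scene0.png

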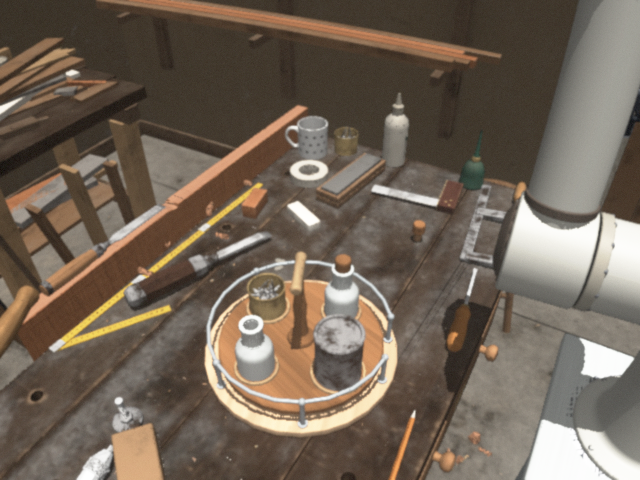

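View pics/top0.png

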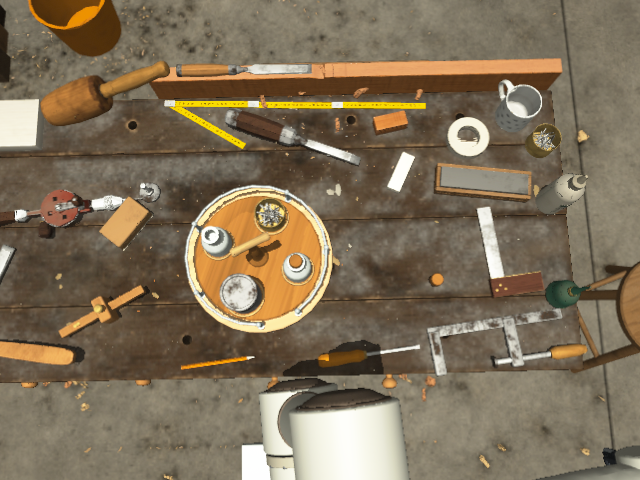

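The open bottle is at top (213,240) / scene (253,345), and the stopper at top (437,280) / scene (418,231). I'll zoom in to refine these.

```bash
python3 - <<'E'
import cv2,numpy as np
def crop(im,x,y,w,h,k): return cv2.resize(im[y:y+h,x:x+w],None,fx=k,fy=k,interpolation=cv2.INTER_CUBIC)
t=cv2.imread('pics/top0.png');s=cv2.imread('pics/scene0.png')
c=np.zeros((600,800,3),np.uint8)
c[:,:620]=crop(t,180,183,155,150,4);c[:180,620:]=crop(t,414,258,30*1+0,30,6);c[200:380,620:]=crop(s,403,213,30,30,6)
cv2.imwrite('pics/z1.png',c)
c=np.zeros((600,800,3),np.uint8);c[:]=crop(s,200,235,200,150,4)
cv2.imwrite('pics/z2.png',c)
E
```

```text
(no output)
```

View pics/z1.png

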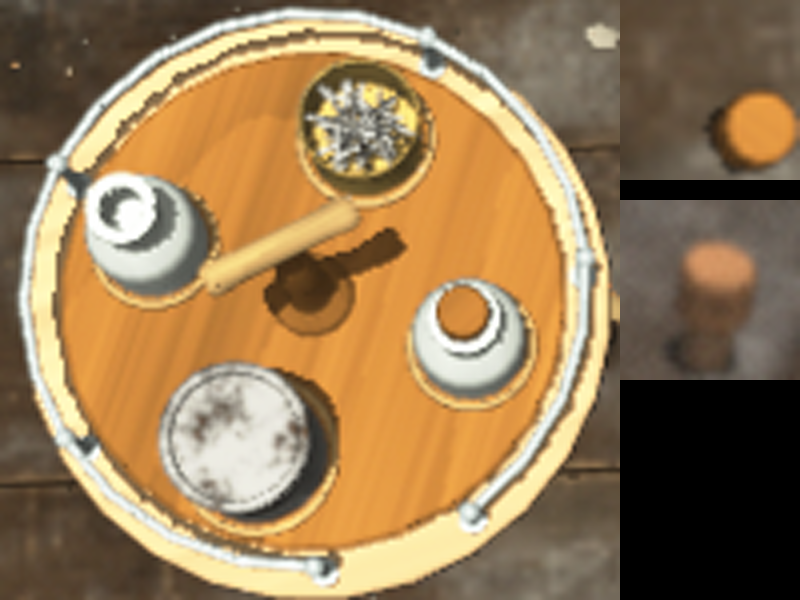

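View pics/z2.png

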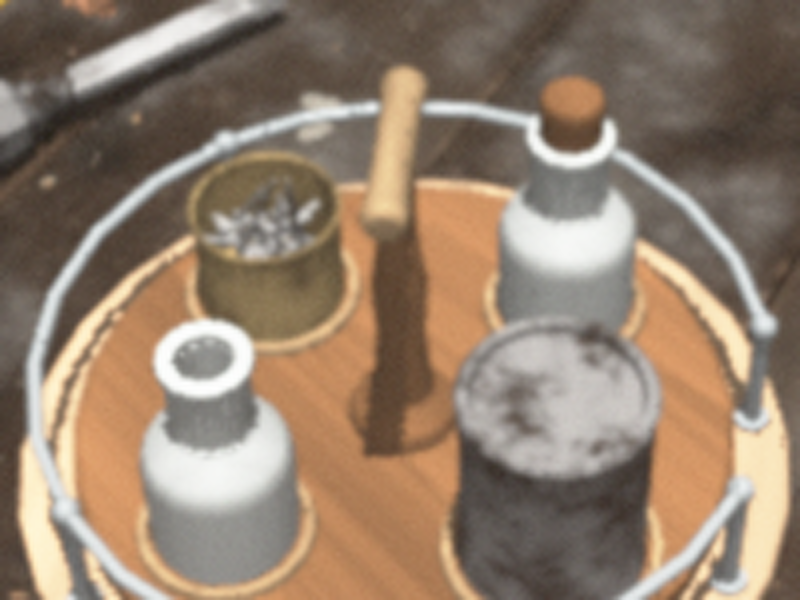

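Top zoom: open lip centre (122,209), closed head top (463,312), tin top (235,438), nails rim (361,125), dowel ends (208,282) and (355,212), gap post tops (475,513) and (324,566), stopper (140,128) in its own inset. Scene zoom: lip (204,358), closed head top (573,97), stopper inset (98,65).

```bash
cat > h.py <<'E'
import numpy as np,cv2
from cell import r
def ray(n,u,v,z):
    c=r.calibration(n);p=cv2.undistortPoints(np.array([[[u,v]]],float),c['K'],c['distortion'])[0,0]
    d=c['orientation']@np.array([p[0],p[1],1]);return c['xyz']+d*(z-c['xyz'][2])/d[2]
def Z(n,x0,y0,k,u,v,z): return ray(n,x0+(u+.5)/k-.5,y0+(v+.5)/k-.5,z)
E
python3 - <<'E'
from h import *
np.set_printoptions(precision=4,suppress=True)
T=lambda u,v,z:Z('top',180,183,4,u,v,z)
S=lambda u,v,z:Z('scene',200,235,4,u,v,z)
m=T(122,209,.144);c=T(463,312,.164);tin=T(235,438,.135);na=T(361,125,.109)
h1=T(208,282,.19);h2=T(355,212,.19);p1=T(475,513,.081);p2=T(324,566,.081)
print('mouth',m,S(204,358,.144));print('closed',c,S(573,97,.164));print('tin',tin,S(557,395,.135),'nails',na,S(263,203,.109))
print('handle',h1,h2,(h1+h2)/2,S(404,82,.19),S(385,222,.19))
print('centers',(m+c)/2,(tin+na)/2,'r',np.linalg.norm((m-c)[:2])/2,np.linalg.norm((tin-na)[:2])/2)
C=((m+c)/2)[:2];ang=lambda d:np.degrees(np.arctan2(d[1],d[0]))
print('angles mouth',ang(m[:2]-C),ang(C-c[:2]),'handle',ang(h2-h1),'tin-nail',ang((tin-na)[:2]),'front',ang(((p1+p2)/2)[:2]-C),'posts',p1,p2,ang((p1-p2)[:2]))
print('stopper',Z('top',414,258,6,140,128,.044),Z('scene',403,213,6,98,65,.044))
E
```

```text
mouth [0.5789 0.2021 0.144 ] [0.5794 0.2067 0.144 ]
closed [0.5185 0.029  0.164 ] [0.5195 0.0327 0.164 ]
tin [0.4619 0.1457 0.135 ] [0.4626 0.151  0.135 ] nails [0.6282 0.0831 0.109 ] [0.6284 0.1009 0.109 ]
handle [0.5322 0.1513 0.19  ] [0.565  0.0798 0.19  ] [0.5486 0.1156 0.19  ] [0.5674 0.0837 0.19  ] [0.5336 0.1523 0.19  ]
centers [0.5487 0.1156 0.154 ] [0.5451 0.1144 0.122 ] r 0.09165504778660956 0.08884340970067713
angles mouth 70.78370066222575 70.78370066222584 handle -65.3442024992087 tin-nail 159.376433050115 front -160.448930553402 posts [0.4253 0.0277 0.081 ] [0.3998 0.1067 0.081 ] -72.07491680820507
stopper [ 0.4897 -0.2734  0.044 ] [ 0.4913 -0.2699  0.044 ]
```

```bash
cat >> h.py <<'E'
def go(x,y,z,yaw):
    o=r.get_obs();R=o['ee_rot'];R=np.array(R);a=np.radians(yaw);c,s=np.cos(a),np.sin(a)
    G=np.array([[c,s,0],[s,-c,0],[0,0,-1]])
    w=np.degrees(cv2.Rodrigues(R.T@G)[0].ravel());d=np.array([x,y,z])-o['eef_pos']
    np.set_printoptions(precision=2,suppress=True)
    print('t',o['time'],'rot',w,'| shift in now-frame mm',1e3*R.T@d,'| in goal frame',1e3*G.T@d,'f',o['ft_force'],'w',o['width']*1e3,'j6',o['joint_positions'][5])
E
python3 -c "
from h import *
go(.4905,-.2717,.10,70.8)"
```

```text
t 0.1 rot [ -0.08  -0.06 -53.62] | shift in now-frame mm [ 388.23 -169.78   95.84] | in goal frame [367.11 211.81  95.41] f [-0.58 -0.12  0.19] w 85.49515670231087 j6 -12.03762934120881
```

Call:
{"op": "apply_moves", "data": {"commands": "0 0 0 0 0 -9 60; 0 0 0 0 0 -9 60; 0 0 0 0 0 -9 60; 0 0 0 0 0 -9 60; 0 0 0 0 0 -9 60; 0 0 0 0 0 -8.6 60; 46 26.5 5 0 0 0 60; 46 26.5 5 0 0 0 60; 46 26.5 5 0 0 0 60; 46 26.5 5 0 0 0 60; 46 26.5 5 0 0 0 60", "grip_force": 30}}

```text
time: 1.48
eef_pos: [0.3716, -0.3743, 0.1708]
ee_rot: [[0.329, 0.944, -0.0], [0.944, -0.329, 0.0], [0.0, -0.0, -1.0]]
ft_force: [0.4, -0.3, -1.1]
width: 0.0602
finger_force: 0.0
```

Call:
{"op": "apply_moves", "data": {"commands": "46 26.5 10 0 0 0 60; 46 26.5 25 0 0 0 60; 45 26.5 30 0 0 0 60; 0 0 0 0 0 0 60; 0 0 0 0 0 0 60"}}

```text
time: 2.1
eef_pos: [0.4906, -0.2727, 0.1062]
ee_rot: [[0.329, 0.944, -0.001], [0.944, -0.329, -0.0], [-0.0, -0.0, -1.0]]
ft_force: [0.1, -1.2, 0.3]
width: 0.0598
finger_force: 0.0
```

```bash
python3 - <<'E'
from h import *
go(.4905,-.2717,.027,70.8)
c=np.zeros((480,800,3),np.uint8)
for n,i,(x,y) in (("top",0,(400,240)),("scene",1,(370,180))):
    im=r.read_camera(n)[:,:,::-1];c[:,i*400:i*400+400]=cv2.resize(im[y:y+96,x:x+80],(400,480),interpolation=cv2.INTER_CUBIC)
cv2.imwrite('pics/a.png',c)
E
```

```text
t 2.1 rot [-0.03  0.02  0.  ] | shift in now-frame mm [ 0.94 -0.39 79.19] | in goal frame [ 0.92 -0.43 79.19] f [ 0.07 -1.18  0.31] w 59.83429103847131 j6 -22.181538521089063
```

View pics/a.png

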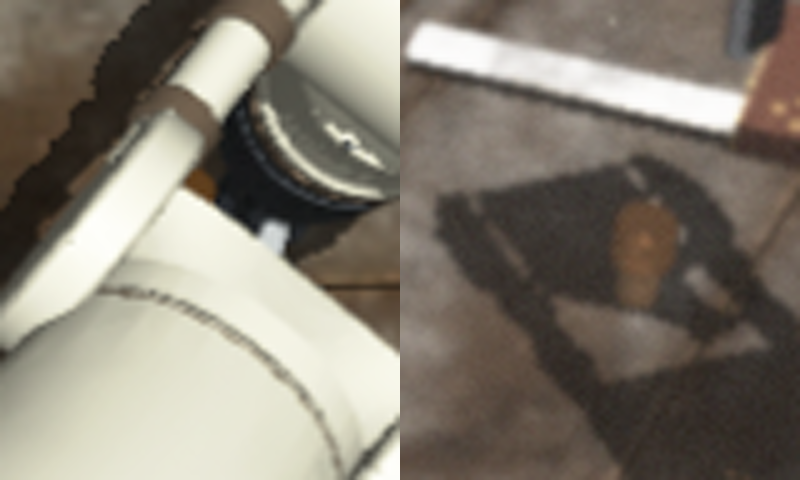

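The arm hides the stopper from the top camera, but the scene view shows it standing clear below. I'll descend and grip it by the head's lower edge, so the fingertips don't reach the lip.

Call:
{"op": "apply_moves", "data": {"commands": "0.5 0 26 0 0 0 60; 0.5 0 26 0 0 0 60; 0 0 22 0 0 0 60; 0 0 5 0 0 0 50; 0 0 0 0 0 0 42; 0 0 0 0 0 0 36; 0 0 0 0 0 0 32; 0 0 0 0 0 0 28; 0 0 0 0 0 0 22; 0 0 0 0 0 0 22; 0 0 0 0 0 0 22", "grip_force": 30}}

```text
time: 3.58
eef_pos: [0.4911, -0.2716, 0.0273]
ee_rot: [[0.329, 0.944, -0.0], [0.944, -0.329, 0.0], [0.0, -0.0, -1.0]]
ft_force: [-0.6, -0.1, 0.9]
width: 0.022
finger_force: 0.0
```

Call:
{"op": "apply_moves", "data": {"commands": "0 0 -15 0 0 0 22; 0 0 -40 0 0 0 22; 0 0 -50 0 0 0 22; 0 0 -50 0 0 0 22; 0 0 -50 0 0 0 22; 0 0 0 0 0 0 22"}}

```text
time: 4.32
eef_pos: [0.4936, -0.2737, 0.2392]
ee_rot: [[0.329, 0.944, 0.009], [0.944, -0.329, -0.008], [-0.004, 0.011, -1.0]]
ft_force: [0.6, -0.5, -0.8]
width: 0.0218
finger_force: 0.0
```

```bash
python3 - <<'E'
from h import *
go(.579,.204,.25,70.8)
im=r.read_camera("scene")[:,:,::-1]
cv2.imwrite('pics/b.png',im)
E
```

```text
t 4.325 rot [ 0.62  0.25 -0.02] | shift in now-frame mm [479.19 -76.45 -13.77] | in goal frame [479.27 -76.45 -10.82] f [ 0.56 -0.48 -0.76] w 21.816415870461118 j6 -22.06192931993609
```

View pics/b.png

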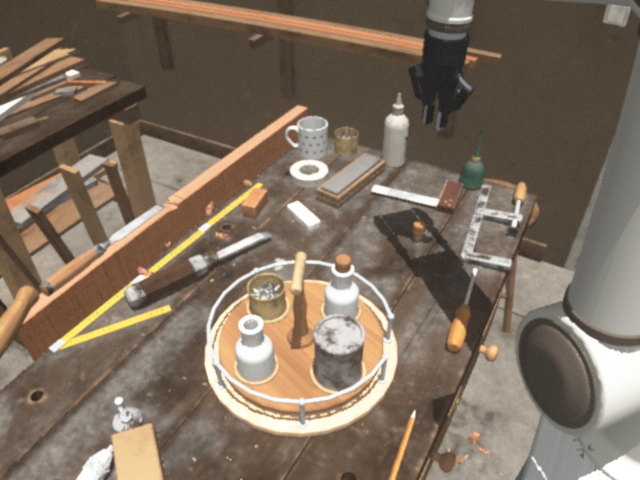

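The stopper still stands at scene (418,231) and the gripper is empty. I'll check the TCP projection and the stopper's position.

```bash
python3 - <<'E'
from h import *
o=r.get_obs()
def pr(n,P):
    c=r.calibration(n);R=c['orientation'].T;t=-R@c['xyz']
    return cv2.projectPoints(np.array([P],float),cv2.Rodrigues(R)[0],t,c['K'],c['distortion'])[0].ravel()
print(pr('scene',o['eef_pos']),pr('scene',o['eef_pos']+[0,0,.0187]),pr('scene',[.4905,-.2717,.044]),pr('scene',[.4905,-.2717,0]))
s=r.read_camera('scene')[:,:,::-1];c=np.zeros((600,800,3),np.uint8)
s0=cv2.imread('pics/scene0.png')
c[:,:400]=cv2.resize(s[50:170,400:480],(400,600),interpolation=2)
c[:300,400:]=cv2.resize(s0[208:248,393:446],(400,300),interpolation=2);c[300:,400:]=cv2.resize(s[208:248,393:446],(400,300),interpolation=2)
cv2.imwrite('pics/c.png',c)
E
```

```text
[430.83945559 143.3883265 ] [432.11698179 134.67993263] [419.57007328 223.08120911] [417.10759756 238.93736994]
```

View pics/c.png

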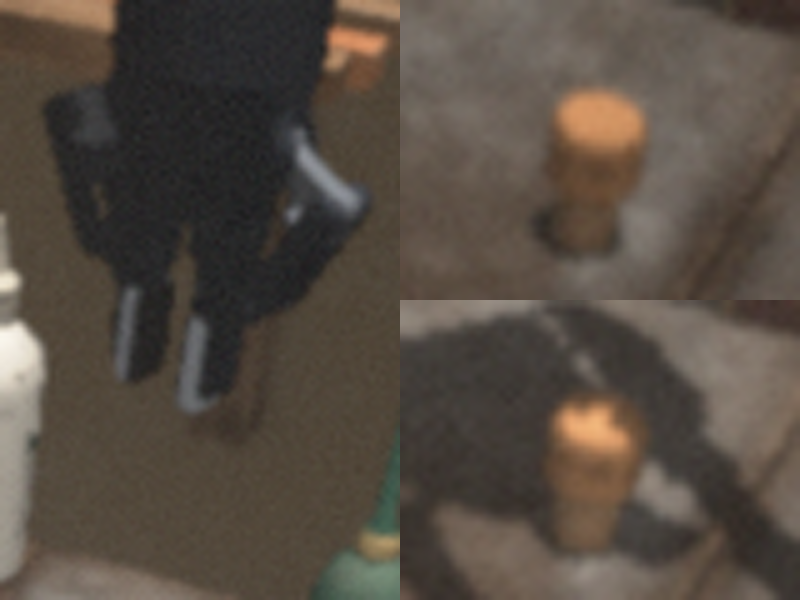

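The fingertips appear at about scene (432,129), but the reported TCP projects to (431,143). So the tips are probably about 25 mm higher than reported, and they closed above the head. I'll check this by touching the head top with the fingers nearly closed.

Call:
{"op": "apply_moves", "data": {"commands": "0 0 50 0 0 0 20; 0 0 50 0 0 0 20; 0 0 50 0 0 0 20; 0 0 35 0 0 0 20; 0 0 10 0 0 0 20; 0 0 5 0 0 0 20;0 0 0 0 0 0 20;0 0 0 0 0 0 20"}}

```text
time: 5.42
eef_pos: [0.4921, -0.2725, 0.0338]
ee_rot: [[0.329, 0.944, 0.002], [0.944, -0.329, -0.002], [-0.001, 0.002, -1.0]]
ft_force: [0.1, -0.3, 0.7]
width: 0.02
finger_force: 0.0
```

```bash
python3 - <<'E'
from h import *
go(.4905,-.2717,.027,70.8)
o=r.get_obs();print(o['joint_positions'],o['eef_pos'])
s=r.read_camera('scene')[:,:,::-1];c=np.zeros((600,800,3),np.uint8)
cv2.imwrite('pics/d.png',cv2.resize(s[150:270,350:510],(800,600),interpolation=2))
E
```

```text
t 5.425 rot [ 0.14  0.06 -0.02] | shift in now-frame mm [ 0.21 -1.73  6.79] | in goal frame [ 0.2  -1.71  6.79] f [ 0.08 -0.33  0.68] w 19.9583615297085 j6 -22.060795579698762
[-41.28  17.58 101.17  -0.    61.1  -22.06] [ 0.49 -0.27  0.03]
```

View pics/d.png

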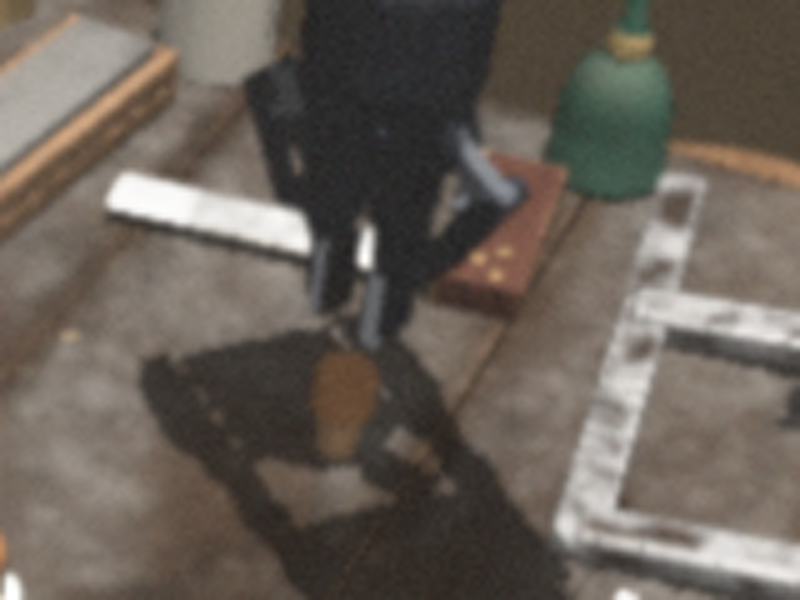

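Call:
{"op": "apply_moves", "data": {"commands": "0 0 3 0 0 0 20; 0 0 3 0 0 0 20; 0 0 3 0 0 0 20; 0 0 3 0 0 0 20;0 0 0 0 0 0 20;0 0 0 0 0 0 20"}}

```text
time: 6.22
eef_pos: [0.4912, -0.2717, 0.0203]
ee_rot: [[0.329, 0.944, 0.0], [0.944, -0.329, -0.0], [-0.0, 0.0, -1.0]]
ft_force: [-0.3, -0.2, -0.2]
width: 0.0201
finger_force: 0.0
```

```bash
python3 - <<'E'
from h import *
go(.4905,-.2717,.027,70.8)
s=r.read_camera('scene')[:,:,::-1];t=r.read_camera('top')[:,:,::-1];c=np.zeros((500,800,3),np.uint8)
c[:,:400]=cv2.resize(s[180:255,390:450],(400,500),interpolation=2)
c[:,400:]=cv2.resize(t[235:310,407:467],(400,500),interpolation=2)
cv2.imwrite('pics/e.png',c)
E
```

```text
t 6.225 rot [ 0.01  0.   -0.02] | shift in now-frame mm [-0.22 -0.66 -6.67] | in goal frame [-0.22 -0.66 -6.67] f [-0.34 -0.16 -0.21] w 20.11755832476519 j6 -22.06053904736167
```

View pics/e.png

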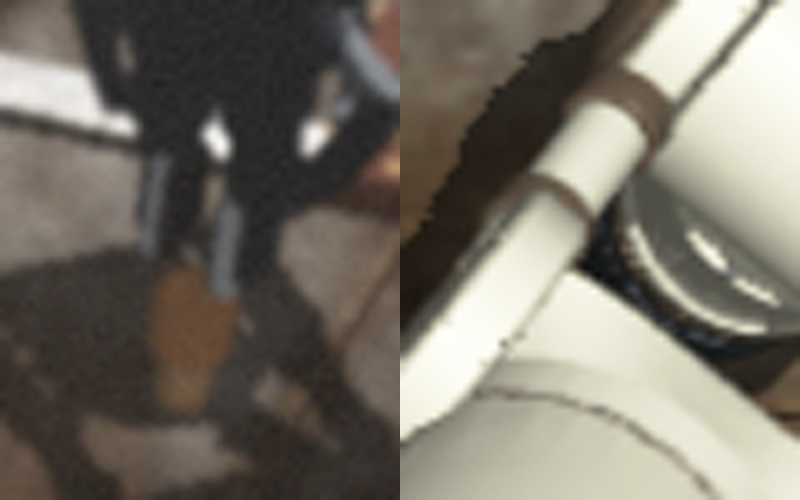

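The tips sit at the height of the head's top (zoom (190,275) against head centre (197,287)), which confirms they're roughly 25 mm above the reported TCP. I'll continue in small steps to touch.

Call:
{"op": "apply_moves", "data": {"commands": "0 0 2 0 0 0 20; 0 0 0 0 0 0 20;0 0 0 0 0 0 20"}}

```text
time: 6.7
eef_pos: [0.4911, -0.2717, 0.0183]
ee_rot: [[0.329, 0.944, -0.0], [0.944, -0.329, 0.0], [0.0, -0.0, -1.0]]
ft_force: [-0.1, 0.0, 0.5]
width: 0.0199
finger_force: 0.0
```

Call:
{"op": "apply_moves", "data": {"commands": "0 0 2 0 0 0 20; 0 0 0 0 0 0 20;0 0 0 0 0 0 20"}}

```text
time: 7.08
eef_pos: [0.4911, -0.2716, 0.0163]
ee_rot: [[0.329, 0.944, -0.0], [0.944, -0.329, 0.0], [0.0, -0.0, -1.0]]
ft_force: [1.1, -0.8, 0.2]
width: 0.0199
finger_force: 0.0
```

Call:
{"op": "apply_moves", "data": {"commands": "0 0 1 0 0 0 20; 0 0 0 0 0 0 20;0 0 0 0 0 0 20"}}

```text
time: 7.45
eef_pos: [0.4911, -0.2717, 0.0153]
ee_rot: [[0.329, 0.944, -0.0], [0.944, -0.329, 0.0], [0.0, -0.0, -1.0]]
ft_force: [0.7, -0.4, -0.3]
width: 0.0202
finger_force: 0.0
```

Call:
{"op": "apply_moves", "data": {"commands": "0 0 2 0 0 0 20; 0 0 0 0 0 0 20;0 0 0 0 0 0 20"}}

```text
time: 7.82
eef_pos: [0.4911, -0.2717, 0.0133]
ee_rot: [[0.329, 0.944, -0.0], [0.944, -0.329, 0.0], [0.0, -0.0, -1.0]]
ft_force: [-0.2, 0.4, 0.2]
width: 0.0198
finger_force: 0.0
```

Call:
{"op": "apply_moves", "data": {"commands": "0 0 2 0 0 0 20; 0 0 0 0 0 0 20;0 0 0 0 0 0 20"}}

```text
time: 8.2
eef_pos: [0.4911, -0.2716, 0.0113]
ee_rot: [[0.329, 0.944, -0.0], [0.944, -0.329, 0.0], [0.0, -0.0, -1.0]]
ft_force: [0.0, -0.7, 0.2]
width: 0.0201
finger_force: 0.0
```

```bash
python3 - <<'E'
from h import *
go(.4905,-.2717,.027,70.8)
s=r.read_camera('scene')[:,:,::-1]
cv2.imwrite('pics/f_full.png',s)
s0=cv2.imread('pics/c.png')
# stopper color mask centroid
h=cv2.cvtColor(s[205:250,395:445].copy(),cv2.COLOR_BGR2HSV)
m=(h[...,0]>5)&(h[...,0]<16)&(h[...,1]>120)
for row in m.astype(int): print(''.join('.#'[v] for v in row))
E
```

```text
t 8.2 rot [-0.   -0.   -0.02] | shift in now-frame mm [ -0.27  -0.58 -15.72] | in goal frame [ -0.27  -0.58 -15.72] f [ 0.02 -0.68  0.16] w 20.087589028234397 j6 -22.062376675035324
..................................................
..................................................
..................................................
..................................................
..................................................
..................................................
..................................................
..................................................
..................................................
..................................................
..................................................
..................................................
..................................................
..................................................
..................................................
..................................................
..................................................
.......................#..........................

[... 676 characters left out ...]
.....................................
..................................................
..................................................
..................................................
..................................................
..................................................
..................................................
..................................................
..................................................
..................................................
..................................................
..................................................
..................................................
..................................................
```

Call:
{"op": "apply_moves", "data": {"commands": "0 0 2 0 0 0 20; 0 0 0 0 0 0 20;0 0 0 0 0 0 20"}}

```text
time: 8.62
eef_pos: [0.4911, -0.2716, 0.0092]
ee_rot: [[0.329, 0.944, -0.0], [0.944, -0.329, 0.0], [0.0, -0.0, -1.0]]
ft_force: [-0.4, -0.8, -0.1]
width: 0.0199
finger_force: 0.0
```

Call:
{"op": "apply_moves", "data": {"commands": "0 0 2 0 0 0 20; 0 0 0 0 0 0 20;0 0 0 0 0 0 20"}}

```text
time: 9.0
eef_pos: [0.4919, -0.2724, 0.009]
ee_rot: [[0.329, 0.944, 0.001], [0.944, -0.329, -0.001], [-0.001, 0.002, -1.0]]
ft_force: [-1.5, 0.2, 10.2]
width: 0.0198
finger_force: 4.7
```

```bash
python3 - <<'E'
from h import *
go(.4905,-.2717,.027,70.8)
np.set_printoptions(linewidth=250)
s=r.read_camera('scene')[:,:,::-1]
cv2.imwrite('pics/g_full.png',s)
# r-b difference = orange-ness ; gray
a=s[212:242,400:436].astype(int)
k=(a[...,2]-a[...,0]);print(k)
E
```

```text
t 9.0 rot [ 0.09  0.05 -0.02] | shift in now-frame mm [  0.23  -1.52 -18.05] | in goal frame [  0.24  -1.55 -18.04] f [-1.53  0.2  10.21] w 19.76001336193007 j6 -22.059227222551673
[[20 20 18 ...  2  1 -1]
 [18 20 20 ...  2  1  3]
 [19 20 18 ... -3  1  5]
 ...
 [11 14 13 ... 27 30 28]
 [10 12 12 ... 30 34 26]
 [11 10 14 ... 28 27 24]]
```

The fingers touched the head top at reported z=0.009, so the real tips are about 35 mm above the reported TCP. I'll regrip with that offset.

Call:
{"op": "apply_moves", "data": {"commands": "0 0 -10 0 0 0 20; 0 0 0 0 0 0 55; 0 0 0 0 0 0 55; 0 0 0 0 0 0 55; 0 0 0 0 0 0 55; 0 0 10 0 0 0 55; 0 0 10 0 0 0 55; 0 0 0 0 0 0 55; 0 0 0 0 0 0 55"}}

```text
time: 10.18
eef_pos: [0.4911, -0.2716, -0.0029]
ee_rot: [[0.329, 0.944, -0.0], [0.944, -0.329, 0.0], [0.0, -0.0, -1.0]]
ft_force: [-0.4, -0.2, -0.3]
width: 0.0549
finger_force: 0.0
```

Call:
{"op": "apply_moves", "data": {"commands": "0 0 5 0 0 0 50; 0 0 0 0 0 0 44; 0 0 0 0 0 0 38; 0 0 0 0 0 0 33; 0 0 0 0 0 0 29; 0 0 0 0 0 0 20;0 0 0 0 0 0 20;0 0 0 0 0 0 20;0 0 0 0 0 0 20"}}

```text
time: 11.3
eef_pos: [0.4913, -0.2718, -0.0074]
ee_rot: [[0.329, 0.944, 0.0], [0.944, -0.329, -0.0], [-0.0, 0.0, -1.0]]
ft_force: [-0.8, 0.5, 3.0]
width: 0.0261
finger_force: 29.6
```

Call:
{"op": "apply_moves", "data": {"commands": "0 0 -15 0 0 0 20; 0 0 -40 0 0 0 20; 0 0 -45 0 0 0 20; 0 0 -45 0 0 0 20; 0 0 -45 0 0 0 20; 0 0 -45 0 0 0 20; 0 0 0 0 0 0 20; 0 0 0 0 0 0 20"}}

```text
time: 12.3
eef_pos: [0.4908, -0.2713, 0.2269]
ee_rot: [[0.329, 0.944, -0.001], [0.944, -0.329, 0.001], [0.0, -0.001, -1.0]]
ft_force: [-0.1, -0.2, 0.1]
width: 0.0264
finger_force: 29.7
```

```bash
python3 - <<'E'
from h import *
go(.5799,.2042,.22,70.8)
E
```

```text
t 12.3 rot [-0.04 -0.02 -0.02] | shift in now-frame mm [478.36 -72.39   7.1 ] | in goal frame [478.39 -72.21   6.9 ] f [-0.09 -0.21  0.12] w 26.43131712220469 j6 -22.062517742453622
```

Call:
{"op": "apply_moves", "data": {"commands": "30 -4.5 0 0 0 0 20; 45 -6.8 0 0 0 0 20; 45 -6.8 0 0 0 0 20; 45 -6.8 0 0 0 0 20; 45 -6.8 0 0 0 0 20; 45 -6.8 0 0 0 0 20; 45 -6.8 0 0 0 0 20; 45 -6.8 0 0 0 0 20; 45 -6.8 0 0 0 0 20; 45 -6.8 0 0 0 0 20; 43.4 -6.7 0 0 0 0 20; 0 0 0 0 0 0 20"}}

```text
time: 13.8
eef_pos: [0.5788, 0.2064, 0.2248]
ee_rot: [[0.326, 0.946, -0.004], [0.946, -0.326, -0.0], [-0.001, -0.004, -1.0]]
ft_force: [0.8, -1.2, -0.6]
width: 0.0265
finger_force: 29.7
```

Call:
{"op": "apply_moves", "data": {"commands": "0 0 15 0 0 0 20; 0 0 15 0 0 0 20; 0 0 15 0 0 0 20;0 0 0 0 0 0 20; 0 0 0 0 0 0 20"}}

```text
time: 14.42
eef_pos: [0.5805, 0.2037, 0.1826]
ee_rot: [[0.33, 0.944, 0.001], [0.944, -0.33, 0.0], [0.0, 0.0, -1.0]]
ft_force: [0.4, -0.1, 0.3]
width: 0.0262
finger_force: 29.7
```

```bash
python3 - <<'E'
from h import *
go(.5799,.2042,.163,70.8)
s=r.read_camera('scene')[:,:,::-1];t=r.read_camera('top')[:,:,::-1];c=np.zeros((600,800,3),np.uint8)
cv2.imwrite('pics/h_s.png',s);cv2.imwrite('pics/h_t.png',t)
c[:,:400]=cv2.resize(s[270:360,220:280],(400,600),interpolation=2)
c[:,400:]=cv2.resize(t[195:285,185:245],(400,600),interpolation=2)
cv2.imwrite('pics/h.png',c)
E
```

```text
t 14.425 rot [ 0.03 -0.01 -0.04] | shift in now-frame mm [ 0.31 -0.78 19.61] | in goal frame [ 0.31 -0.77 19.61] f [ 0.42 -0.12  0.31] w 26.204011350817858 j6 27.339218174653805
```

View pics/h.png

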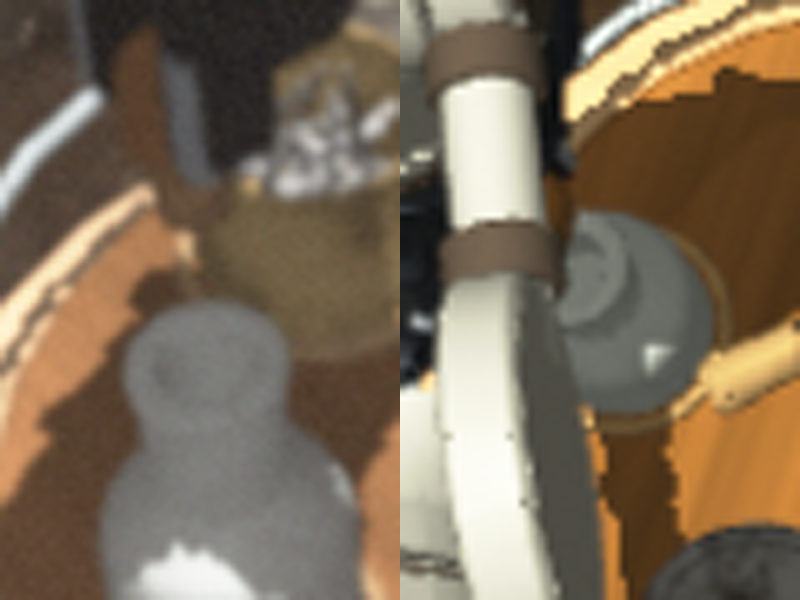

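The scene view shows the lip centre at zoom (207,360), the right finger at (190,100–185), and the stopper's orange head between the fingers at about (135,60). That was my tenth picture, so I'll go on numerically.

```bash
cat >> h.py <<'E'
def pr(n,P):
    c=r.calibration(n);R=c['orientation'].T;t=-R@c['xyz']
    return cv2.projectPoints(np.array([P],float),cv2.Rodrigues(R)[0],t,c['K'],c['distortion'])[0].ravel()
E
python3 - <<'E'
from h import *
for z in (.233,.213,.209,.189,.144): print(z,pr('scene',[.5805,.2037,z]),pr('scene',[.5905,.2037,z]),pr('scene',[.5805,.2137,z]),pr('top',[.5805,.2037,z]))
s=cv2.imread('pics/h_s.png').astype(int)
b=s[255:308,228:262]
print('r-b / gray')
for y in range(b.shape[0]): print(255+y,' '.join('%3d/%-3d'%(p[2]-p[0],p.sum()//3) for p in b[y,::2]))
E
```

```text
0.233 [245.51284475 278.76351171] [239.56287976 276.21648445] [241.12867367 283.24156367] [200.5074635  224.62030235]
0.213 [246.86188731 289.22329086] [241.0101485  286.66587071] [242.57353381 293.71147108] [202.61629138 226.88365043]
0.209 [247.12664834 291.26902809] [241.29423521 288.70992468] [242.85702377 295.75864015] [203.02909311 227.32668845]
0.189 [248.4259015  301.27463711] [242.6885516  298.70894824] [244.24782336 305.76865733] [205.04999625 229.49556406]
0.144 [251.20596563 322.50013739] [245.67328278 319.92953855] [247.2217589  326.98918772] [209.34951355 234.1096108 ]
r-b / gray
255   5/36    4/35    1/34    2/38    4/42    4/35    3/38    3/37    3/37    2/40    4/39    5/34    4/38    1/41    5/43    4/54    1/50 
256   5/31    1/30   -2/31    0/37    4/33    1/31    4/41    3/40    2/34    3/37    2/36    2/37    0/40    4/37    4/40    1/52    1/47 
257   5/37    0/27    1/36    1/35    4/38    5/31    5/39    6/35    5/44    1/35    4/35    5/37    5/33    3/35    0/40    3/50    4/40 
258   7/33    0/30    3/34   -1/35    3/37    4/35    2/30    5/38    5/35    4
[... 6219 characters left out ...]
 
303  25/65   28/74   57/143  67/210  74/184  52/126  74/116  89/129  67/102  42/77   36/78   37/73   37/77   40/83   41/93   42/93   44/88 
304  27/67   40/97   71/199  68/211  54/131  56/110  87/126  92/132  81/116  59/105  46/96   35/72   39/81   40/89   45/88   46/94   42/94 
305  29/72   60/152  62/220  71/178  48/103  72/116  92/130  93/132  90/127  78/142  67/141  33/76   38/81   40/90   44/91   43/96   42/92 
306  38/95   69/202  65/218  52/130  56/109  89/127  91/132  91/131  90/131  89/152  73/155  34/72   39/78   41/88   42/89   43/93   40/92 
307  60/150  60/222  68/212  45/109  78/129  94/133  95/129  94/131  91/131  79/145  72/154  34/74   38/73   38/88   43/89   44/90   44/92
```

Call:
{"op": "apply_moves", "data": {"commands": "0.7 -1 10 0 0 0 20; 0 0 10 0 0 0 20; 0 0 10 0 0 0 20; 0 0 0 0 0 0 20; 0 0 0 0 0 0 20; 0 0 0 0 0 0 20"}}

```text
time: 15.28
eef_pos: [0.58, 0.2049, 0.1529]
ee_rot: [[0.329, 0.944, 0.001], [0.944, -0.329, 0.0], [0.0, 0.001, -1.0]]
ft_force: [0.0, 0.1, -0.2]
width: 0.0265
finger_force: 29.7
```

```bash
python3 - <<'E'
from h import *
go(.5798,.2047,.1135,70.8)
s=r.read_camera('scene')[:,:,::-1];cv2.imwrite('pics/i_s.png',s);s=s.astype(int)
o=r.get_obs();x,y,z=o['eef_pos']
for dz in (.0265,.0065): print(pr('scene',[x,y,z+dz]))
b=s[296:334,234:264]
for yy in range(b.shape[0]): print(296+yy,' '.join('%3d/%-3d'%(p[2]-p[0],p.sum()//3) for p in b[yy,::2]))
E
```

```text
t 15.275 rot [ 0.05 -0.03 -0.02] | shift in now-frame mm [-0.29 -0.1  39.36] | in goal frame [-0.27 -0.07 39.37] f [ 0.04  0.12 -0.18] w 26.516341617209672 j6 27.4443153783486
[248.86 306.69]
[250.11 316.17]
296   8/81    5/50   18/41   40/62   43/63   39/65    7/68    4/62    3/53    7/40    6/38    6/43    7/37    6/41    3/52 
297  12/77    5/47   21/47   39/59   40/66   40/68    8/68   -1/80    1/68    5/37    4/44    6/39    7/35    6/35    3/85 
298  18/73    5/50   23/41   41/60   42/61   39/62   11/68    1/90    1/74    5/38    5/38    1/39    8/36    2/35    5/98 
299  23/69   15/54   22/52   39/64   40/66   39/67   12/69   -1/88   -1/75    5/47    5/42    4/37    5/36    6/34    8/83 
300  27/75   41/105  43/111  40/69   40/66   38/67   13/71   -1/92    1/79    4/44    6/40    6/38    3/39    7/42   16/63 
301  41/103  73/177  69/167  37/73   40/64   43/65   13/63    1/87    0/84    5/42    7/35    5/42    7/32    8/41   17/55 
302  66/162  70/207  65/159  39/69   42/63   44/61   20/65    0/87   -1/86    5/50    2/39    7/34    4/34    5/40   14/51 
303  70/207  72/180  51/
[... 3118 characters left out ...]
3   5/105   1/109   4/114   4/117   4/119   3/117   4/114   3/119   3/119  11/92 
329  45/69   35/61   27/71    4/112   3/118   5/114   4/110   3/111   4/119   3/117   5/115   3/118   3/122   2/116  12/93 
330  38/60   39/62   35/65    8/109   5/119   4/113   4/115   4/115   4/117   3/116   4/116   4/118   3/121   3/115  11/88 
331  39/61   38/63   37/63   15/96    4/121   5/118   3/118   3/115   4/115   2/116   4/116   3/122   3/120   6/111  13/88 
332  40/61   37/62   36/63   22/86    5/119   4/122   3/120   6/119   3/123   2/121   2/121   4/118   3/117   4/109  10/90 
333  38/66   36/64   35/63   24/78    5/117   2/120   3/124   5/125   2/126   3/125   4/123   3/116   5/113   7/111   8/95
```

The cork foot is at scene (250.2,316.4), against (250.1,316.2) predicted from the TCP, and the mouth axis is about 1 mm further in +y. I'll nudge over and insert.

Call:
{"op": "apply_moves", "data": {"commands": "0.7 -0.3 5 0 0 0 20; 0 0 5 0 0 0 20; 0 0 5 0 0 0 20; 0 0 4 0 0 0 20; 0 0 4 0 0 0 20; 0 0 0 0 0 0 20; 0 0 0 0 0 0 20"}}

```text
time: 16.2
eef_pos: [0.5796, 0.2057, 0.1295]
ee_rot: [[0.329, 0.944, 0.0], [0.944, -0.329, 0.0], [0.0, 0.0, -1.0]]
ft_force: [-0.2, 0.5, 0.5]
width: 0.0266
finger_force: 29.7
```

```bash
python3 - <<'E'
from h import *
go(.58,.2055,.1135,70.8)
E
```

```text
t 16.2 rot [ 0.02 -0.01 -0.02] | shift in now-frame mm [-0.06  0.39 16.  ] | in goal frame [-0.05  0.39 16.  ] f [-0.16  0.51  0.49] w 26.595949774379516 j6 27.517978144870906
```

Call:
{"op": "apply_moves", "data": {"commands": "0 0 3 0 0 0 20; 0 0 3 0 0 0 20; 0 0 3 0 0 0 20; 0 0 0 0 0 0 20; 0 0 0 0 0 0 20"}}

```text
time: 16.82
eef_pos: [0.5795, 0.2056, 0.1203]
ee_rot: [[0.329, 0.944, 0.0], [0.944, -0.329, -0.0], [0.0, 0.0, -1.0]]
ft_force: [0.2, -0.2, -0.1]
width: 0.0265
finger_force: 29.7
```

Call:
{"op": "apply_moves", "data": {"commands": "0 0 2 0 0 0 20; 0 0 2 0 0 0 20; 0 0 0 0 0 0 20; 0 0 0 0 0 0 20"}}

```text
time: 17.32
eef_pos: [0.5795, 0.2056, 0.1163]
ee_rot: [[0.329, 0.944, -0.0], [0.944, -0.329, -0.0], [-0.0, -0.0, -1.0]]
ft_force: [0.9, 0.1, -0.8]
width: 0.026
finger_force: 29.7
```

Call:
{"op": "apply_moves", "data": {"commands": "0 0 1.5 0 0 0 20; 0 0 0 0 0 0 20; 0 0 0 0 0 0 20"}}

```text
time: 17.7
eef_pos: [0.5796, 0.2057, 0.1148]
ee_rot: [[0.329, 0.944, 0.0], [0.944, -0.329, 0.0], [0.0, 0.0, -1.0]]
ft_force: [0.5, 0.1, -0.7]
width: 0.0266
finger_force: 29.7
```

Call:
{"op": "apply_moves", "data": {"commands": "0 0 1.2 0 0 0 20; 0 0 0 0 0 0 20; 0 0 0 0 0 0 20"}}

```text
time: 18.08
eef_pos: [0.5795, 0.2057, 0.1136]
ee_rot: [[0.329, 0.944, -0.0], [0.944, -0.329, 0.0], [0.0, -0.0, -1.0]]
ft_force: [0.9, -0.1, -0.5]
width: 0.0265
finger_force: 29.7
```

Call:
{"op": "apply_moves", "data": {"commands": "0 0 1 0 0 0 20; 0 0 0 0 0 0 20; 0 0 0 0 0 0 20"}}

```text
time: 18.45
eef_pos: [0.5796, 0.2057, 0.1127]
ee_rot: [[0.329, 0.944, 0.0], [0.944, -0.329, 0.0], [0.0, 0.0, -1.0]]
ft_force: [0.6, -0.6, 1.4]
width: 0.026
finger_force: 29.8
```

Call:
{"op": "apply_moves", "data": {"commands": "0 0 1 0 0 0 20; 0 0 0 0 0 0 20; 0 0 0 0 0 0 20"}}

```text
time: 18.82
eef_pos: [0.5801, 0.2057, 0.1126]
ee_rot: [[0.329, 0.944, 0.001], [0.944, -0.329, 0.0], [0.001, 0.001, -1.0]]
ft_force: [-0.4, -0.3, 4.7]
width: 0.0263
finger_force: 30.1
```

The head has met the lip, with 4.7 N rising. I'll release and rise.

Call:
{"op": "apply_moves", "data": {"commands": "0 0 0 0 0 0 34; 0 0 0 0 0 0 44; 0 0 0 0 0 0 55; 0 0 0 0 0 0 55; 0 0 -10 0 0 0 55; 0 0 -30 0 0 0 55; 0 0 -40 0 0 0 55; 0 0 -30 0 0 0 55; 0 0 0 0 0 0 55"}}

```text
time: 19.95
eef_pos: [0.5816, 0.206, 0.2258]
ee_rot: [[0.329, 0.944, 0.007], [0.944, -0.329, 0.001], [0.003, 0.007, -1.0]]
ft_force: [0.3, 0.2, 0.2]
width: 0.0551
finger_force: 0.0
```

```bash
python3 - <<'E'
from h import *
go(.549,.1170,.22,115.3)
for P in ([.5799,.2057,.164],[.5799,.2057,.144],[.519,.031,.164],[.519,.031,.144]): print(pr('scene',P))
s=r.read_camera('scene')[:,:,::-1];cv2.imwrite('pics/j_s.png',s);s=s.astype(int)
b=s[302:332,236:266]
for yy in range(b.shape[0]): print(302+yy,' '.join('%3d/%-3d'%(p[2]-p[0],p.sum()//3) for p in b[yy,::2]))
E
```

```text
t 19.95 rot [  0.43  -0.04 -44.52] | shift in now-frame mm [-94.8   -1.56   5.51] | in goal frame [-66.51 -67.54   5.85] f [0.27 0.24 0.16] w 55.1006637500883 j6 27.51602962424063
[249.53 314.33]
[250.75 323.55]
[343.65 258.37]
[343.28 267.49]
302  49/231  72/198  62/130  97/148 115/166 112/176  89/181  44/99   44/100  49/102  47/108  47/106  48/106  48/105  47/102
303  69/208  62/150  82/135 107/152 111/162 106/175  84/189  44/93   44/101  49/104  48/105  49/106  51/107  51/107  49/108
304  59/154  66/126  98/143 106/152 110/159 102/178  81/193  42/93   45/97   49/107  47/106  47/107  51/109  50/109  48/109
305  51/125  84/140 105/152 105/152 106/154  98/180  84/185  41/86   45/93   48/101  49/108  49/108  51/108  53/106  51/105
306  66/131 101/150 107/152 107/152 105/154  95/179  80/175  41/85   45/93   46/103  47/108  49/107  48/109  49/105  52/105
307  88/151 110/155 106/154 104/153 103/152  86/154  73/152  39/88   41/92   46/102  48/106  50/108  50/106  49/104  49/109
308 101/155 111/158 105/151  98/143  97/141  69/123  57/115  40/81   42/83   47/93   48/106  50/109  53/111  52/
[... 2162 characters left out ...]
   51/81   50/83   50/82   48/83   47/85   47/80   42/86   16/114  10/125  34/82 
327  44/75   20/103   4/139  13/124  45/88   51/85   50/86   51/85   50/82   49/83   48/83   34/94   10/130   8/120  37/80 
328  42/79   27/96    6/136  10/132  37/97   49/83   51/85   53/84   52/83   49/85   45/82   19/115   7/138  13/118  41/80 
329  41/77   35/88    7/134   6/138  21/119  44/89   49/85   51/85   51/87   47/88   29/104   9/133   4/142  15/111  47/72 
330  47/75   38/80    9/128   7/141   9/132  29/110  37/96   44/94   38/99   31/102  13/129   5/145   4/135  12/109  42/75 
331  41/79   42/79   16/118   6/146   7/141  10/134  18/124  22/118  20/123  11/129   5/141   5/146   6/131  14/108  38/77
```

The stopper is fully home: the head bottom is at row ~330.3, as predicted, and centred at x≈250.5. Next is the handle.

Call:
{"op": "apply_moves", "data": {"commands": "0 0 0 0 0 -9 55; 0 0 0 0 0 -9 55; 0 0 0 0 0 -9 55; 0 0 0 0 0 -9 55; 0 0 0 0 0 -8.9 55; 0 0 0 0 0 0 55"}}

```text
time: 20.75
eef_pos: [0.5786, 0.2055, 0.2199]
ee_rot: [[-0.432, 0.902, -0.003], [0.902, 0.432, -0.0], [0.001, -0.003, -1.0]]
ft_force: [-0.6, -0.4, -0.9]
width: 0.0547
finger_force: 0.0
```

```bash
python3 - <<'E'
from h import *
go(.5496,.1178,.138,115.7)
E
```

```text
t 20.75 rot [-0.16 -0.05 -0.12] | shift in now-frame mm [-66.63 -63.81  81.98] | in goal frame [-66.43 -64.18  81.86] f [-0.64 -0.37 -0.86] w 54.70361155458276 j6 -17.286255031850562
```

Call:
{"op": "apply_moves", "data": {"commands": "-22.3 -21.3 0 0 0 0 55; -22.3 -21.3 0 0 0 0 55; -22.3 -21.4 0 0 0 0 55; 0 0 0 0 0 0 55; 0 0 0 0 0 0 55; 0 0 0 0 0 0 55"}}

```text
time: 21.5
eef_pos: [0.5509, 0.1184, 0.2213]
ee_rot: [[-0.433, 0.901, -0.0], [0.901, 0.433, 0.0], [0.0, -0.0, -1.0]]
ft_force: [-0.5, 0.9, 0.2]
width: 0.0551
finger_force: 0.0
```

```bash
python3 - <<'E'
from h import *
go(.5496,.1178,.138,115.7)
E
```

```text
t 21.5 rot [-0.01 -0.02 -0.01] | shift in now-frame mm [-0.04 -1.38 83.34] | in goal frame [-0.01 -1.39 83.34] f [-0.54  0.92  0.19] w 55.057515087719466 j6 -25.853378589425358
```

Call:
{"op": "apply_moves", "data": {"commands": "0 -1.4 20 0 0 0 55; 0 0 25 0 0 0 55; 0 0 20 0 0 0 55; 0 0 10 0 0 0 55; 0 0 8 0 0 0 55; 0 0 0 0 0 0 55; 0 0 0 0 0 0 55"}}

```text
time: 22.38
eef_pos: [0.5501, 0.1171, 0.1394]
ee_rot: [[-0.433, 0.901, 0.001], [0.901, 0.433, 0.0], [-0.001, 0.001, -1.0]]
ft_force: [-0.2, -0.0, -0.1]
width: 0.055
finger_force: 0.0
```

Call:
{"op": "apply_moves", "data": {"commands": "0 0 0 0 0 0 45; 0 0 0 0 0 0 36; 0 0 0 0 0 0 28; 0 0 0 0 0 0 22; 0 0 0 0 0 0 18; 0 0 0 0 0 0 10; 0 0 0 0 0 0 10;  0 0 0 0 0 0 10", "grip_force": 40}}

```text
time: 23.38
eef_pos: [0.5512, 0.1177, 0.139]
ee_rot: [[-0.433, 0.901, 0.004], [0.901, 0.433, 0.001], [-0.0, 0.004, -1.0]]
ft_force: [5.8, 3.2, -2.1]
width: 0.0147
finger_force: 39.0
```

```bash
python3 - <<'E'
from h import *
go(.5496,.1178,.138,115.7);o=r.get_obs();print(o['finger_force'],o['wrist_torque'],o['eef_pos'])
E
```

```text
t 23.375 rot [ 0.25  0.02 -0.02] | shift in now-frame mm [ 0.76 -1.41  0.99] | in goal frame [ 0.76 -1.41  0.99] f [ 5.76  3.21 -2.05] w 14.681691192341956 j6 -25.98138931687373
38.979400992393494 [ 0.46 -0.84  0.02] [0.55 0.12 0.14]
```

Gripped. I'll follow the lateral preload a little, then turn counter-clockwise (about 128°) with a gentle ramp.

Call:
{"op": "apply_moves", "data": {"commands": "0 1.3 0 0 0 -1.5 10; 0 0 0 0 0 -2.5 10; 0 0 0 0 0 -3.5 10; 0 0 0 0 0 -4.5 10; 0 0 0 0 0 -5 10; 0 0 0 0 0 -5 10; 0 0 0 0 0 -5 10; 0 0 0 0 0 -5 10; 0 0 0 0 0 -5 10; 0 0 0 0 0 -4 10; 0 0 0 0 0 -2.5 10; 0 0 0 0 0 -1.5 10"}}

```text
time: 24.88
eef_pos: [0.5512, 0.1178, 0.139]
ee_rot: [[-0.944, 0.33, 0.001], [0.33, 0.944, 0.0], [-0.001, 0.001, -1.0]]
ft_force: [2.9, 1.9, 0.2]
width: 0.0145
finger_force: 39.3
```

```bash
python3 - <<'E'
from h import *
go(.5505,.118,.138,244);o=r.get_obs();R=o['ee_rot'];print(o['finger_force'],o['wrist_torque'],o['eef_pos']*1e3,'force tool',np.array(R).T@o['ft_force'],'yaw',np.degrees(np.arctan2(R[1][0],R[0][0])))
E
```

```text
t 24.875 rot [ -0.     0.08 -83.25] | shift in now-frame mm [ 0.73 -0.09  0.99] | in goal frame [0.17 0.72 0.99] f [2.87 1.9  0.18] w 14.523320676466177 j6 -70.99094700170552
39.33278560638428 [ 0.29 -0.33 -0.05] [551.22 117.84 138.99] force tool [-2.08  2.74 -0.18] yaw 160.75280008620956
```

Call:
{"op": "apply_moves", "data": {"commands": "0 0.4 0 0 0 -2 10; 0 0 0 0 0 -3.5 10; 0 0 0 0 0 -5 10; 0 0 0 0 0 -5 10; 0 0 0 0 0 -5 10; 0 0 0 0 0 -5 10; 0 0 0 0 0 -5 10; 0 0 0 0 0 -5 10; 0 0 0 0 0 -5 10; 0 0 0 0 0 -5 10; 0 0 0 0 0 -5 10; 0 0 0 0 0 -5 10"}}

```text
time: 26.38
eef_pos: [0.5512, 0.118, 0.139]
ee_rot: [[-0.805, -0.593, 0.001], [-0.593, 0.805, 0.0], [-0.001, -0.0, -1.0]]
ft_force: [1.9, 1.6, 1.8]
width: 0.0147
finger_force: 39.4
```

Call:
{"op": "apply_moves", "data": {"commands": "0 0 0 0 0 -5 10; 0 0 0 0 0 -5 10; 0 0 0 0 0 -5 10; 0 0 0 0 0 -5 10; 0 0 0 0 0 -3.5 10; 0 0 0 0 0 -2.5 10; 0 0 0 0 0 -1.2 10; 0 0 0 0 0 -0.4 10; 0 0 0 0 0 0 10; 0 0 0 0 0 0 10"}}

```text
time: 27.62
eef_pos: [0.5511, 0.1181, 0.139]
ee_rot: [[-0.442, -0.897, 0.001], [-0.897, 0.442, 0.0], [-0.0, -0.0, -1.0]]
ft_force: [1.1, 3.2, 3.8]
width: 0.0146
finger_force: 39.6
```

```bash
python3 - <<'E'
from h import *
go(.5505,.118,.138,244);o=r.get_obs();R=o['ee_rot'];print(o['finger_force'],o['wrist_torque'],o['eef_pos']*1e3,'force tool',np.array(R).T@o['ft_force'],'yaw',np.degrees(np.arctan2(R[1][0],R[0][0])))
for a in (-155,-161,-167):
  c,s=np.cos(np.radians(a)),np.sin(np.radians(a))
  for z in (.164,.154): print(a,z,[pr(n,[.5505+.092*c,.118+.092*s,z]) for n in('scene','top')])
for n in('scene','top'):
    im=r.read_camera(n)[:,:,::-1].copy();cv2.imwrite(f'pics/k_{n}.png',im)
    h=cv2.cvtColor(cv2.GaussianBlur(im,(3,3),0),cv2.COLOR_BGR2HSV)
    u,v=pr(n,[.5505+.092*np.cos(np.radians(-161)),.118+.092*np.sin(np.radians(-161)),.154]).astype(int)
    print(n,u,v)
    b=im.astype(int)[v-22:v+23:2,u-32:u+33:2]
    for y in range(b.shape[0]): print('%4d'%(v-22+2*y),' '.join('%3d/%-3d'%(p[2]-p[0],p.sum()//3) for p in b[y]))
E
```

```text
t 27.625 rot [-0.03  0.03 -0.23] | shift in now-frame mm [0.33 0.5  0.95] | in goal frame [0.33 0.5  0.95] f [1.08 3.18 3.8 ] w 14.638748855950924 j6 -153.97394684962222
39.60451126098633 [ 0.33 -0.25  0.03] [551.09 118.08 138.95] force tool [-3.33  0.44 -3.79] yaw -116.22636162714527
-155 0.164 [array([359.11, 287.95]), array([270.27, 287.15])]
-155 0.154 [array([358.78, 292.6 ]), array([270.69, 287.71])]
-161 0.164 [array([358.6 , 292.45]), array([265.74, 289.1 ])]
-161 0.154 [array([358.28, 297.09]), array([266.2 , 289.64])]
-167 0.164 [array([357.42, 296.93]), array([261.02, 290.56])]
-167 0.154 [array([357.1 , 301.58]), array([261.53, 291.09])]
scene 358 297
 275   7/56    8/50    8/54    9/81   15/105  -1/108  -1/115  11/105  19/135  18/122  33/128  21/119  13/120   8/130   0/165  -7/214  -4/220   4/155  17/88   22/76   23/71   25/75   23/77   20/80   23/78   22/80   25/75   24/73   25/73   27/77   25/81   21/84   22/82 
 277   7/57    6/50    6/62   11/82   15/110   0/114  -2/113  12/116  21/160  19/138  44/132  22/121  17/120  17/122  17/117   6/129  -3/190  -2/225  -3/190  1
[... 11256 characters left out ...]
238  19/158  10/77   10/77    7/92    5/96    3/97    2/96    3/90    4/88   17/82   57/69   53/80   57/59   62/60   60/59   59/57   60/57   57/57   43/67   43/97 
 309  24/210  23/196  23/188  21/183  23/182  21/165  19/155  17/153  16/234  15/238  15/237  14/238  15/236  16/159  10/76   11/77   61/70   42/73   25/80   25/80   36/74   58/68   54/83   54/79   54/60   59/58   61/58   61/59   61/58   56/56   43/84    0/93   -2/91 
 311  23/210  24/197  22/194  22/183  21/182  19/166  19/156  17/146  18/226  16/235  16/234  16/234  16/230  20/159  10/77   12/76   52/75   53/80   54/82   56/86   57/86   54/76   56/61   60/58   63/60   63/59   62/60   57/57   52/65   51/85   32/93   -1/100  -1/96
```

The stoppered bottle's head is at scene (358.5,~298) and top (266.4,290). That fits −161° ±1° and the front is at −161°, with about ±6° allowed. I'll hold briefly and hand in.

Call:
{"op": "apply_moves", "data": {"commands": "0 0 0 0 0 0 10; 0 0 0 0 0 0 10; 0 0 0 0 0 0 10; 0 0 0 0 0 0 10"}}

```text
time: 28.22
eef_pos: [0.5511, 0.1181, 0.1389]
ee_rot: [[-0.442, -0.897, 0.001], [-0.897, 0.442, 0.0], [-0.0, -0.0, -1.0]]
ft_force: [1.7, 1.7, 5.7]
width: 0.0147
finger_force: 39.7
```

```bash
python3 -c "
from cell import r
print(r.get_obs()['finger_force'],r.finish_job())"
```

```text
the job is handed in; nothing more can be done
39.67128396034241 None
```

I handed the job in at about 28 s with the stopper home, the bottle within about 1° of the middle of the front opening (about 6° allowed), and the gripper holding the handle at about 40 N; no verdict came back, and I did not check the closed bottle and the two tins after the turn.

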